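# Find the shallow bore with the depth rod

### The job

One of the three bearing housings on the inspection bench was bored too shallow: its blind bore is some 36 mm deep instead of 50 mm. Take the depth rod from its stand, lower it into the bores until it bottoms and read how far it went in, never pushing it harder than 15 N and never dropping it. Once it is in the shallow bore, press it on the bottom with about 5 N for a second to be sure, then let go and leave the rod standing in that bore as the mark, without disturbing the other things on the bench.

Things in the scene. Friction and masses are not known exactly. Their poses are not given: they have to be found in the camera images.
- depth_rod: the depth rod: loose upright steel rod, 150 mm long, about 0.12 kg, with rings at every 10 mm from 30 to 80. Origin: centre of its lower end (nose out); z up the rod. From the lower end: nose 10 mm wide up to 16 mm, cone to 16 mm wide at 21 mm, shank 16 mm wide to 90 mm, dark round grip 22 mm wide to 143 mm, cap 26 mm wide to 150 mm. Starts upright in its stand, lower end 10 mm above the work surface
- rod_nose: the sprung nose at the lower end of the depth rod (10 mm wide, standing out 16 mm). It slides up into the shank by up to 9 mm: it gives way from 2 N, by 1 mm more for each N, and is solid at the stop (11 N). Origin: centre of the nose's end face; z along the rod. It is too thin to touch the walls of a bore, it only meets the bottom or the mouth
- rod_grip (a point): the middle of the rod's grip, on its axis, 117 mm above the rod's lower end
- stand: the fixed wooden stand of the rod, a block 56 x 56 x 50 mm with a 20 mm hole, 40 mm deep, in the middle of its top. Origin: centre of its underside, on the work surface
- housing_a: the left (+y) one of three outwardly equal grey cast housings, bolted to the bench: foot 110 x 56 mm, 14 mm high (bolt heads to 22 mm), square hub 56 x 56 mm, 70 mm high, with an upright blind bore of 17.5 mm diameter in the middle of its top. Origin: centre of the underside, on the work surface; z up; the long side of the foot is x
- mouth_a (a point): centre of the bore's mouth, level with the top face of housing_a, 70 mm above the work surface; the mouth is widened by a 3 mm chamfer. Two of the three bores are 48 to 52 mm deep, one only 34 to 38 mm; which one differs from start to start. The bottom is flat and rigid
- housing_b: the middle one of three outwardly equal grey cast housings, bolted to the bench: foot 110 x 56 mm, 14 mm high (bolt heads to 22 mm), square hub 56 x 56 mm, 70 mm high, with an upright blind bore of 17.5 mm diameter in the middle of its top. Origin: centre of the underside, on the work surface; z up; the long side of the foot is x
- mouth_b (a point): centre of the bore's mouth, level with the top face of housing_b, 70 mm above the work surface; the mouth is widened by a 3 mm chamfer. Two of the three bores are 48 to 52 mm deep, one only 34 to 38 mm; which one differs from start to start. The bottom is flat and rigid
- housing_c: the right (-y) one of three outwardly equal grey cast housings, bolted to the bench: foot 110 x 56 mm, 14 mm high (bolt heads to 22 mm), square hub 56 x 56 mm, 70 mm high, with an upright blind bore of 17.5 mm diameter in the middle of its top. Origin: centre of the underside, on the work surface; z up; the long side of the foot is x
- mouth_c (a point): centre of the bore's mouth, level with the top face of housing_c, 70 mm above the work surface; the mouth is widened by a 3 mm chamfer. Two of the three bores are 48 to 52 mm deep, one only 34 to 38 mm; which one differs from start to start. The bottom is flat and rigid
- stock_box: bystander: dark blue stock box, 70 x 70 x 40 mm; origin at the centre of its underside
- bearing: bystander: steel bearing ring lying flat, 62 mm across, 18 mm high; origin at the centre of its underside
- grease_tin: bystander: round metal tin with white lid, 56 mm across, 50 mm high; origin at the centre of its underside

How it is judged:
By the outcome, as a careful person would: the job done as asked, in the order asked, and still so for the second after the job is handed in, with the robot touching nothing.
It also fails if it takes over 64 s, if anything falls off the work surface, if the arm or the gripper's body presses on something with over 40 N, if the wrist force passes 120 N, or if a joint passes its speed limit or range.

### The arm

A 7-joint arm with a two-finger parallel gripper is mounted at the origin on the work surface. World frame = base frame: x ahead of the robot, y to its left, z up, the work surface at z = 0. Lengths are in mm, angles in degrees, forces in N, time in s.
With the tool pointing down it reaches from about 400 to 850 mm from the base axis. Payload 10.4 kg.
Tool frame: the origin (TCP) lies midway between the tips of the shut fingers; the grasp point (between the pads) lies 19 mm behind it; y points along the fingers, x is the direction in which the jaws open and shut, and the axes are right-handed (so a half turn about y gives the same grasp; the last joint's range is limited). The gripper opens to 85 mm and grips with 20 to 120 N. Pads are 22 mm wide; open, the fingers measure 114 mm over their backs; the gripper's body (76 mm by 85 mm) begins 54 mm behind the grasp point. The pads swing forward as they close: fully open they stand 13 mm farther back than shut.
Start: joints at [-65.122, 19.034, -3.707, 83.658, 1.238, 77.344, -5.071], TCP at [275.665, 560.946, 231.338] pointing down, gripper open.
Joint ranges: [-148.97, 148.97], [-28.65, 121.19], [-84.17, 76.75], [9.2, 138.47], [-72.65, 252.65], [3.7, 117.97], [-149.18, 149.18]. Speed limits (degrees/s): [127.2, 127.2, 159.86, 159.86, 180, 180, 180].

### API

Orientations are given as [roll, pitch, yaw] about the fixed x, y, z axes, in that order (R = Rz(yaw) Ry(pitch) Rx(roll)).
In Python, from station import env gives the robot as it stands.
- The arm moves only by the shell command python3 -m creep 'ROWS' [FORCE]. ROWS is JSON, a list that holds one entry, the list of rows, each a list of 7 numbers: the shift along the tool's x, y, z in mm, then the turn, a rotation vector about the tool's x, y, z in degrees, then the closure, from 0 (fully open) to 1 (shut). A call has 1 to 10 rows; each row shifts and turns the commanded pose from where the row before left it, along the tool's axes as they then stand; what a row does not reach is not made up. A row lasts 1/12 s, in which the tool goes at most 41.7 mm and 7.16 degrees, less where a joint would pass 70% of its speed; a pose out of reach is approached as far as the arm can. A call with a gripper value outside its range is refused whole. The fingers move at their own pace and stop on an object; FORCE is the grip in N (left out, the last holds). Time passes only in rows, so rows that do not move let the fingers close. It gives the time, the measured TCP pose, the force and the opening at its end, in the units of the state.
- env.state(): the state, without advancing time (a new reading comes with each control period).
- env.snapshot(name): name is "scene" or "top"; returns a dict with "img" (400x640x3 uint8, red, green, blue), "mtx" (3x3 intrinsics, pixels), "k1" (the pictures are not rectified: a ray, as slopes to the right and down, at radius r is drawn at 1 + k1 r^2 times it, then the intrinsics apply), "extrinsics" (4x4, takes a point from camera to world coordinates). Camera axes: x right, y down, z forward; pixel columns grow to the right and rows downward; lengths in mm; the calibration is good to about 2 mm. A picture is of the moment at which its call begins. There is no depth.
- env.sign_off(): hands the job in, once; it reports no verdict.
The state is a dict: "time_s": time; "q": joint angles; "joint_velocities": joint speeds; "effort": joint torques, N m; "tcp_pos": TCP position; "eef_rot": TCP orientation; "ft_force": force on the tool from outside, world axes, zero at the start; "torque": the same for the moment, N m; "finger_gap": opening from 0.0 (shut) to 1.0 (fully open).
Only numpy, scipy, OpenCV 4.12 (cv2) and the standard library are available. Lean on these libraries where they do the work, as an engineer would, in place of code of your own. Each camera call takes 0.05 s, during which the arm holds its last target.

## Working session

There is one attempt and no reset: what is moved stays moved. The work goes in short steps, Python scripts to look and compute and a shell command to move; the robot and the scene stay as the last step left them, time stands still between calls to the robot, and variables do not carry over. Pictures are saved under pics/ and viewed, and the job is handed in when it is done.

```bash
ls; mkdir -p pics
python3 - <<'E'
from station import env
import cv2
s=env.state(); print(s)
for n in("scene","top"):
    d=env.snapshot(n); cv2.imwrite(f"pics/{n}0.png",d["img"][:,:,::-1]); print(n,d["mtx"],d["k1"],d["extrinsics"])
E
```

```text
pics
{'time_s': 0.0, 'q': array([-65.12194587,  19.07210795,  -3.70691898,  83.70615889,
         1.23815786,  77.34241575,  -5.07108123]), 'joint_velocities': array([ 0.0812385 , -0.07350749, -0.07349612,  0.06508186, -0.03744919,
        0.05507317,  0.09438375]), 'effort': array([ 9.11449911e-05, -6.25445151e+01,  4.91073809e-02, -3.91615355e+01,
        1.62816566e-02,  9.87592153e-03, -1.88060409e-05]), 'tcp_pos': array([275.52090824, 560.57885861, 230.51318969]), 'eef_rot': array([-9.00043185e+01,  8.06977429e-02,  6.38278777e+01]), 'ft_force': array([-0.07058977, -0.49705257,  0.23773461]), 'torque': array([ 0.01445738, -0.01984099,  0.01557072]), 'finger_gap': 0.9987885435269472}
scene [[464.7989       0.         321.25406101]
 [  0.         464.7989     199.91544653]
 [  0.           0.           1.        ]] 0.04539083927675481 [[-5.29743827e-01  5.16812146e-01 -6.72515192e-01  1.29347169e+03]
 [ 8.48156180e-01  3.21291681e-01 -4.21192058e-01  4.70907301e+02]
 [-1.60363485e-03 -7.93521809e-01 -6.08539701e-01  7.56299626e+02]
 [ 0.00000000e+00  0.00000000e+00  0.00000000e+00  1.00000000e+00]]
top [[384.06560164   0.         313.56220287]
 [  0.         384.06560164 204.31383163]
 [  0.           0.           1.        ]] -0.040644698049219594 [[-8.53394706e-03 -9.75390878e-01  2.20317512e-01  3.94399039e+02]
 [-9.99962248e-01  8.68460887e-03 -2.84755432e-04  2.99065565e+01]
 [-1.63562357e-03 -2.20311625e-01 -9.75428169e-01  1.06730298e+03]
 [ 0.00000000e+00  0.00000000e+00  0.00000000e+00  1.00000000e+00]]
```

View pics/scene0.png

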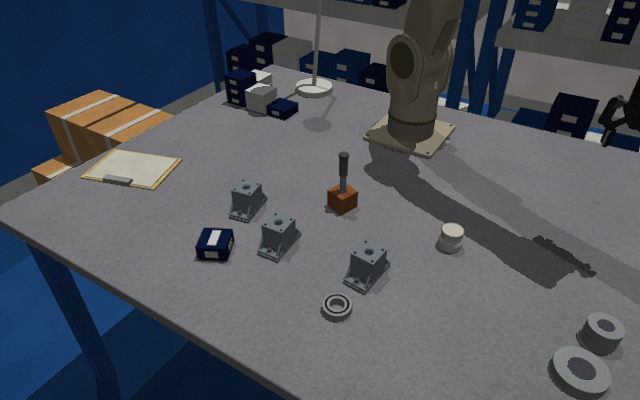

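View pics/top0.png

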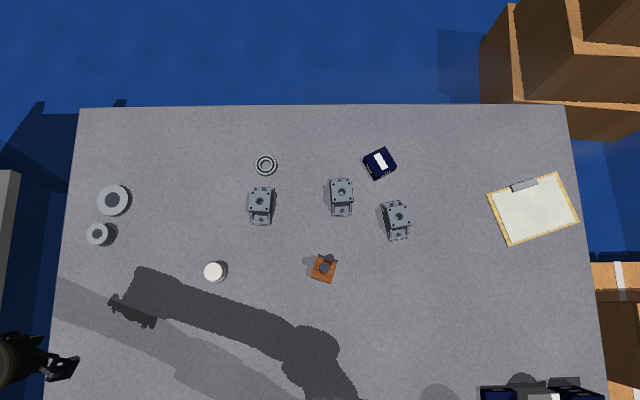

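The scene view shows the rod in its orange stand near (343,198), with hub tops near (246,187), (278,223) and (369,252). In the top view the stand is near (324,268) and the bores are near (261,205), (341,195) and (397,217). I'll zoom in on these.

Run:
```python
import cv2, numpy as np
t=cv2.imread("pics/top0.png"); s=cv2.imread("pics/scene0.png")
def z(i,x,y,w,h,f): return cv2.resize(i[y:y+h,x:x+w],None,fx=f,fy=f,interpolation=cv2.INTER_CUBIC)
cv2.imwrite("pics/zt1.png",np.hstack([z(t,241,180,40,50,6),z(t,321,170,40,50,6),z(t,377,190,40,50,6)]))
cv2.imwrite("pics/zt2.png",z(t,300,240,50,50,8))
cv2.imwrite("pics/zs1.png",np.hstack([z(s,225,172,50,60,5),z(s,252,205,50,60,5),z(s,341,234,50,60,5)]))
cv2.imwrite("pics/zs2.png",z(s,318,145,50,75,8))
```

```text
(no output)
```

View pics/zt1.png

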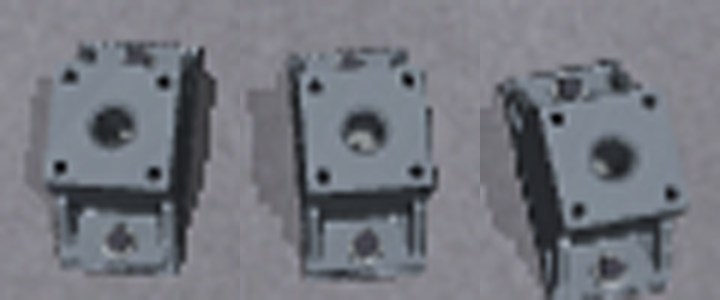

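View pics/zt2.png

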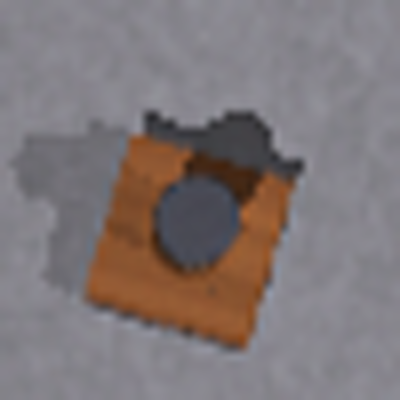

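View pics/zs1.png

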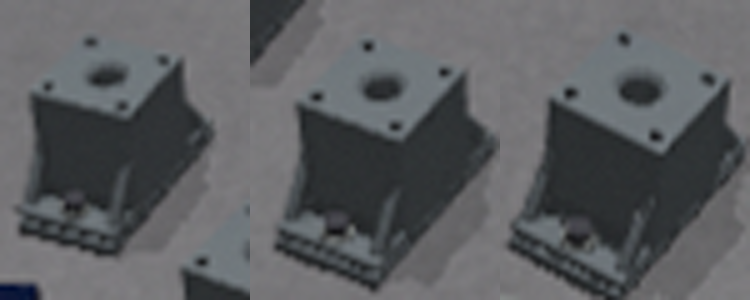

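View pics/zs2.png

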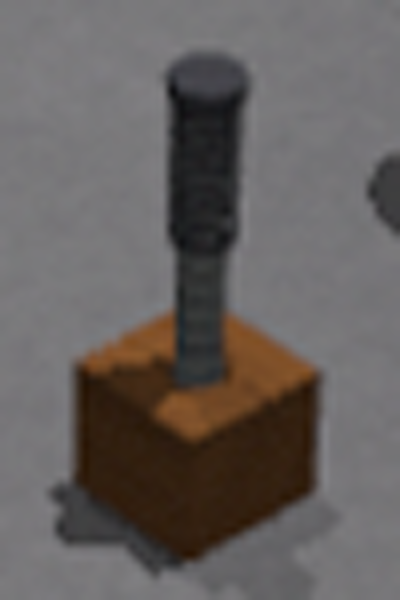

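```bash
cat > h.py <<'E'
import numpy as np, cv2
def rays(d,px):
    px=np.atleast_2d(np.float64(px)); K=d["mtx"]
    m=(px-K[:2,2])/K[[0,1],[0,1]]
    u=m.copy()
    for _ in range(20): u=m/(1+d["k1"]*(u**2).sum(1,keepdims=True))
    E=d["extrinsics"]; v=np.c_[u,np.ones(len(u))]@E[:3,:3].T
    return E[:3,3],v
def plane(d,px,z):
    o,v=rays(d,px); return o+v*((z-o[2])/v[:,2])[:,None]
def tri(d1,p1,d2,p2):
    A=[];b=[]
    M=np.zeros((3,3));r=np.zeros(3)
    for d,p in((d1,p1),(d2,p2)):
        o,v=rays(d,p); v=v[0]/np.linalg.norm(v[0]); P=np.eye(3)-np.outer(v,v); M+=P;r+=P@o
    return np.linalg.solve(M,r)
def proj(d,X):
    E=np.linalg.inv(d["extrinsics"]); c=np.atleast_2d(X)@E[:3,:3].T+E[:3,3]; u=c[:,:2]/c[:,2:]
    u=u*(1+d["k1"]*(u**2).sum(1,keepdims=True)); return u*d["mtx"][[0,1],[0,1]]+d["mtx"][:2,2]
E
python3 - <<'E'
from station import env
from h import *
import numpy as np
np.set_printoptions(precision=1,suppress=True)
T=env.snapshot("top");S=env.snapshot("scene")
u=lambda p,x,y,f:(np.float64(p)+.5)/f-.5+[x,y]
TA={'A':u([(70,77),(164,83),(60,167),(154,173)],241,180,6),'B':u([(76,87),(168,80),(83,177),(177,171)],321,170,6),'C':u([(77,119),(169,101),(98,210),(191,193)],377,190,6)}
SA={'C':u([(91,42),(163,61),(47,87),(122,106)],225,172,5),'B':u([(118,46),(195,72),(66,97),(146,126)],252,205,5),'A':u([(123,39),(208,79),(71,94),(156,136)],341,234,5)}
for k in 'ABC':
    a=plane(T,TA[k],70);b=plane(S,SA[k],70)
    e=a[0]-a[2];yaw=np.degrees(np.arctan2(e[1],e[0]))
    print(k,a.mean(0),b.mean(0),'yaw',yaw,'tri',tri(T,TA[k].mean(0),S,SA[k].mean(0)))
ct=u([(198,220)],300,240,8);cs=u([(209,78)],318,145,8)
print('cap',plane(T,ct,160),plane(S,cs,160),tri(T,ct,S,cs))
st=u([(133,137),(297,176),(245,349),(86,298)],300,240,8); p=plane(T,st,50);print('stand',p,p.mean(0))
ss=u([(80,368),(210,310),(318,373),(193,440)],318,145,8); p=plane(S,ss,50);print('stand',p,p.mean(0))
for n,d,px,z in(("tin",T,(213,271),50),("box",T,(380,162),40),("bear",T,(266,165),18),):print(n,plane(d,px,z))
E
```

```text
A [631.7 174.6  70. ] [632.8 175.   70. ] yaw -4.6367741302059615 tri [631.9 174.7  68.8]
B [655.6 -45.9  70. ] [656.4 -45.3  70. ] yaw 3.146410307062491 tri [655.7 -45.9  69. ]
C [ 587.2 -196.1   70. ] [ 587.7 -195.5   70. ] yaw 9.901581482658385 tri [ 587.2 -196.2   69.2]
cap [[448.7   5.8 160. ]] [[452.3   8.3 160. ]] [448.7   6.  157.4]
stand [[482.6  23.9  50. ]
 [469.3 -29.9  50. ]
 [413.6 -11.8  50. ]
 [430.4  39.7  50. ]] [449.    5.5  50. ]
stand [[471.  -25.1  50. ]
 [421.1  -5.6  50. ]
 [433.1  41.   50. ]
 [484.7  24.7  50. ]] [452.5   8.7  50. ]
tin [[447.1 295.   50. ]]
box [[ 746.9 -158.5   40. ]]
bear [[748.3 165.2  18. ]]
```

```bash
python3 -m creep '[[[0,0,0,0,7.1,0,0],[0,0,0,0,7.1,0,0],[0,0,0,0,7.1,0,0],[0,0,0,0,7.1,0,0],[0,0,0,0,7.1,0,0],[0,0,0,0,7.1,0,0],[0,0,0,0,7.1,0,0],[0,0,0,0,7.1,0,0],[0,0,0,0,7.03,0,0],[0,0,0,0,0,0,0]]]' 60
```

```text
time_s: 1.03
tcp_pos: [275.6, 560.9, 231.1]
eef_rot: [-90.0, 0.0, -0.3]
ft_force: [0.3, -1.2, -0.5]
finger_gap: 1.0
```

```bash
python3 -m creep '[[[9,0,-28,0,0,0,0],[9,0,-28,0,0,0,0],[9,0,-28,0,0,0,0],[9,0,-28,0,0,0,0],[9,0,-28,0,0,0,0],[9,0,-28,0,0,0,0],[9,0,-28,0,0,0,0],[9,0,-28,0,0,0,0],[9,0,-28,0,0,0,0],[9,0,-28,0,0,0,0]]]'
python3 -m creep '[[[9,0,-28,0,0,0,0],[9,0,-28,0,0,0,0],[9,0,-28,0,0,0,0],[9,0,-28,0,0,0,0],[9,0,-28,0,0,0,0],[9,0,-28,0,0,0,0],[9,0,-28,0,0,0,0],[9,0,-28,0,0,0,0],[2,0,-28,0,0,0,0],[0,0,0,0,0,0,0]]]'
```

```text
time_s: 1.87
tcp_pos: [365.9, 279.5, 231.4]
eef_rot: [-90.0, -0.0, 0.3]
ft_force: [0.8, 0.6, 0.8]
finger_gap: 1.004
time_s: 2.7
tcp_pos: [440.1, 23.5, 231.5]
eef_rot: [-90.0, -0.0, -0.1]
ft_force: [0.0, -0.5, -0.5]
finger_gap: 0.995
```

```bash
python3 -m creep '[[[5,0,-8,0,0,0,0],[5,0,-8.5,0,0,0,0],[0,20,0,0,0,0,0],[0,20,0,0,0,0,0],[0,10,0,0,0,0,0],[0,0,0,0,0,0,0],[0,0,0,0,0,0,0]]]'
python3 - <<'E'
from station import env
import cv2,numpy as np
from h import *
T=env.snapshot("top");S=env.snapshot("scene");p=env.state()["tcp_pos"];print(p)
print(proj(T,p),proj(S,p),proj(T,[450,7,160]),proj(S,[450,7,160]))
z=lambda i,x,y,w,h,f: cv2.resize(i[y:y+h,x:x+w,::-1],None,fx=f,fy=f,interpolation=cv2.INTER_CUBIC)
cv2.imwrite("pics/a.png",np.hstack([z(T["img"],280,210,80,100,5),z(S["img"],300,110,80,100,5)]))
E
```

```text
time_s: 3.28
tcp_pos: [449.6, 12.7, 181.4]
eef_rot: [-90.0, 0.0, 0.1]
ft_force: [0.5, 0.4, 0.5]
finger_gap: 0.999
[450.26050097  12.73990354 182.29032646]
[[321.50933649 265.80871197]] [[345.99565719 146.45724322]] [[323.78764072 266.50730837]] [[343.69644661 153.72474565]]
```

View pics/a.png

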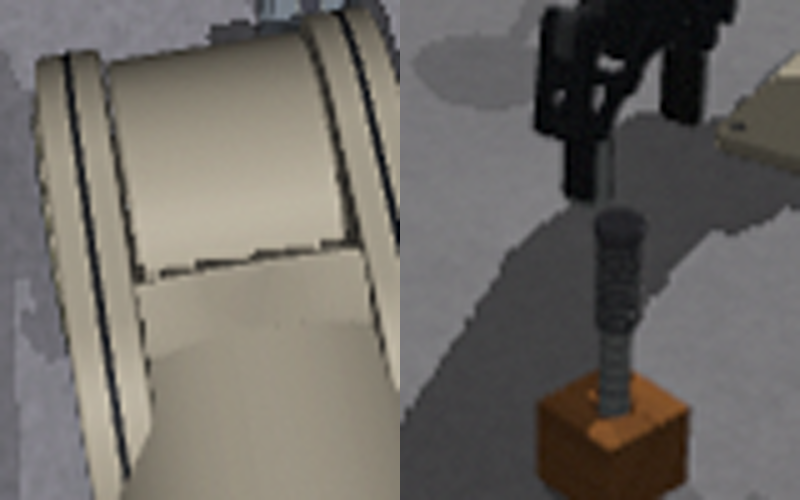

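The scene view shows the jaws straddling the rod cap, which sits at (343,154) full-frame. The TCP is about 6 mm too far in +y, so I'll correct that and go down.

```bash
python3 -m creep '[[[0,0,-6,0,0,0,0],[0,15,0,0,0,0,0],[0,20,0,0,0,0,0],[0,20,0,0,0,0,0],[0,18,0,0,0,0,0],[0,0,0,0,0,0,0],[0,0,0,0,0,0,0]]]'
python3 - <<'E'
from station import env
import cv2,numpy as np
from h import *
S=env.snapshot("scene");p=env.state()["tcp_pos"];print(p,env.state()["ft_force"])
z=lambda i,x,y,w,h,f: cv2.resize(i[y:y+h,x:x+w,::-1],None,fx=f,fy=f,interpolation=cv2.INTER_CUBIC)
cv2.imwrite("pics/b.png",z(S["img"],300,110,80,100,5))
E
```

```text
time_s: 3.97
tcp_pos: [449.6, 6.0, 108.6]
eef_rot: [-90.0, 0.0, -0.0]
ft_force: [0.4, -0.0, 0.8]
finger_gap: 1.0
[450.22794439   6.23021963 109.37144103] [ 0.14797783 -0.3547634   0.29309759]
```

View pics/b.png

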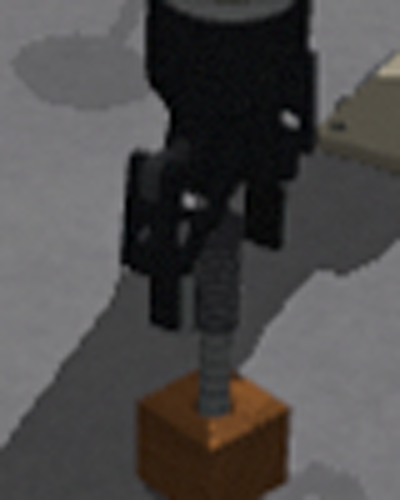

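The rod lies between the fingertips: they are at zoom (165,325) and (265,245), midpoint (215,285), and the rod is at x≈217. Closing now.

```bash
python3 -m creep '[[[0,0,0,0,0,0,0.5],[0,0,0,0,0,0,0.6],[0,0,0,0,0,0,0.7],[0,0,0,0,0,0,0.8],[0,0,0,0,0,0,0.9],[0,0,0,0,0,0,1],[0,0,0,0,0,0,1],[0,0,0,0,0,0,1],[0,0,0,0,0,0,1]]]' 60
```

```text
time_s: 4.77
tcp_pos: [449.7, 6.5, 108.4]
eef_rot: [-90.0, -0.0, -0.0]
ft_force: [0.0, -0.8, 0.6]
finger_gap: 0.244
```

```bash
python3 -m creep '[[[0,0,0,0,0,0,1],[0,0,0,0,0,0,1],[0,0,0,0,0,0,1],[0,0,0,0,0,0,1],[0,0,0,0,0,0,1],[0,0,0,0,0,0,1],[0,0,0,0,0,0,1],[0,0,0,0,0,0,1]]]' 60
```

```text
time_s: 5.43
tcp_pos: [449.7, 6.4, 108.3]
eef_rot: [-90.0, -0.0, -0.0]
ft_force: [0.3, -0.1, 1.6]
finger_gap: 0.246
```

```bash
python3 -m creep '[[[0,-5,0,0,0,0,1],[0,-5,0,0,0,0,1],[0,-10,0,0,0,0,1],[0,-10,0,0,0,0,1],[0,-15,0,0,0,0,1],[0,-15,0,0,0,0,1],[0,-15,0,0,0,0,1],[0,-15,0,0,0,0,1],[0,-10,0,0,0,0,1],[0,0,0,0,0,0,1]]]'
python3 - <<'E'
from station import env
import cv2,numpy as np
from h import *
S=env.snapshot("scene");s=env.state();p=s["tcp_pos"];print(p,s["ft_force"],s["torque"])
z=lambda i,x,y,w,h,f: cv2.resize(i[y:y+h,x:x+w,::-1],None,fx=f,fy=f,interpolation=cv2.INTER_CUBIC)
cv2.imwrite("pics/c.png",z(S["img"],300,90,80,110,5))
print(proj(S,p-[0,0,98]),proj(S,p+[0,0,52]))
E
```

```text
time_s: 6.27
tcp_pos: [450.7, 6.6, 210.8]
eef_rot: [-89.9, -0.2, -0.0]
ft_force: [0.8, 0.8, -0.9]
finger_gap: 0.244
[450.181967     6.54059236 209.33551183] [ 0.0917908  -0.03401262 -2.76248111] [ 0.0141582  -0.00720312  0.01743353]
[[342.94958124 170.44421174]] [[344.73673842 115.79003011]]
```

View pics/c.png

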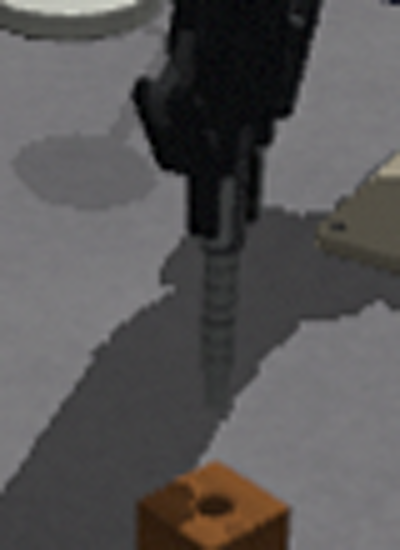

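The rod hangs upright with its nose at zoom (216,410), within about a pixel of the prediction. The empty stand hole is at zoom (215,505). Moving over bore B.

```bash
python3 -m creep '[[[10,0,-3,0,0,0,1],[20,0,-5,0,0,0,1],[25,0,-6,0,0,0,1],[25,0,-6,0,0,0,1],[25,0,-6,0,0,0,1],[25,0,-6,0,0,0,1],[25,0,-6,0,0,0,1],[25,0,-6,0,0,0,1],[15,0,-5,0,0,0,1],[10,0,-3,0,0,0,1]]]'
python3 -m creep '[[[0,10,0,0,0,0,1],[0,10,0,0,0,0,1],[0,0,0,0,0,0,1],[0,0,0,0,0,0,1]]]'
python3 - <<'E'
from station import env
import cv2,numpy as np
from h import *
S=env.snapshot("scene");T=env.snapshot("top");s=env.state();p=s["tcp_pos"];print(p,s["ft_force"],s["torque"])
z=lambda i,x,y,w,h,f: cv2.resize(i[y:y+h,x:x+w,::-1],None,fx=f,fy=f,interpolation=cv2.INTER_CUBIC)
cv2.imwrite("pics/d.png",np.hstack([z(S["img"],240,150,80,100,5),z(T["img"],300,150,80,100,5)]))
print(proj(S,p-[0,0,98.4]),proj(S,[p[0],p[1],70]),proj(S,[655.8,-45.7,70]))
E
```

```text
time_s: 7.15
tcp_pos: [655.5, -46.3, 206.2]
eef_rot: [-90.1, 0.1, -0.0]
ft_force: [0.2, -0.3, -1.0]
finger_gap: 0.246
time_s: 7.48
tcp_pos: [653.3, -45.0, 186.9]
eef_rot: [-90.0, 0.1, 0.0]
ft_force: [0.2, 0.2, -1.5]
finger_gap: 0.243
[654.21505411 -45.15865847 188.48316375] [-1.11979227 -0.53858694 -0.80699285] [-0.00704178  0.01055702  0.00877464]
[[277.96756222 214.2600702 ]] [[278.47663046 221.05507209]] [[277.87477725 221.35396893]]
```

View pics/d.png

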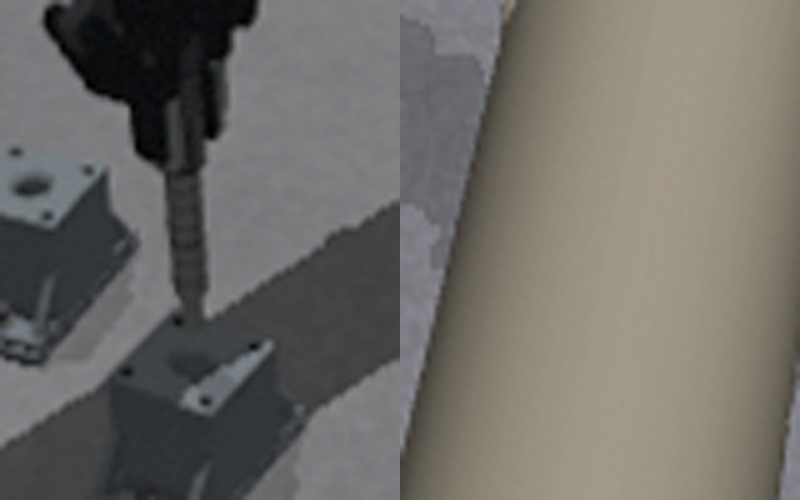

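The nose is at zoom (193,322), as predicted, and sits up-left of the mouth at (278,221) full-frame because of its height, so it's aligned to about 1–2 mm. I'll make a small correction and lower in short steps.

```bash
python3 -m creep '[[[1.2,5,-0.5,0,0,0,1],[0,5,0,0,0,0,1],[0,0,0,0,0,0,1]]]'
python3 -m creep '[[[0,3,0,0,0,0,1],[0,3,0,0,0,0,1],[0,3,0,0,0,0,1],[0,0,0,0,0,0,1]]]'
python3 -m creep '[[[0,2,0,0,0,0,1],[0,2,0,0,0,0,1],[0,0,0,0,0,0,1]]]'
```

```text
time_s: 7.83
tcp_pos: [655.4, -45.8, 177.2]
eef_rot: [-90.0, 0.1, 0.0]
ft_force: [0.2, 0.6, -2.3]
finger_gap: 0.243
time_s: 8.17
tcp_pos: [655.5, -46.0, 168.5]
eef_rot: [-90.0, 0.1, -0.0]
ft_force: [0.2, 0.4, -1.9]
finger_gap: 0.248
time_s: 8.42
tcp_pos: [655.7, -46.0, 164.9]
eef_rot: [-90.0, 0.0, -0.0]
ft_force: [-0.2, -1.1, -2.3]
finger_gap: 0.248
```

```bash
python3 -m creep '[[[0,3,0,0,0,0,1],[0,3,0,0,0,0,1],[0,0,0,0,0,0,1]]]'
python3 -m creep '[[[0,2,0,0,0,0,1],[0,2,0,0,0,0,1],[0,0,0,0,0,0,1]]]'
python3 -m creep '[[[0,2,0,0,0,0,1],[0,0,0,0,0,0,1]]]'
```

```text
time_s: 8.67
tcp_pos: [655.5, -46.0, 158.5]
eef_rot: [-90.0, 0.1, 0.0]
ft_force: [1.2, 0.1, -1.5]
finger_gap: 0.242
time_s: 8.92
tcp_pos: [655.7, -46.0, 154.8]
eef_rot: [-90.0, 0.0, -0.0]
ft_force: [-0.7, 0.7, -1.5]
finger_gap: 0.243
time_s: 9.08
tcp_pos: [655.7, -46.1, 153.0]
eef_rot: [-90.0, 0.0, -0.0]
ft_force: [0.6, -0.3, -1.3]
finger_gap: 0.247
```

Now the cone meets the mouth, so I'll use small steps.

```bash
python3 -m creep '[[[0,1.5,0,0,0,0,1],[0,1.5,0,0,0,0,1],[0,0,0,0,0,0,1]]]'
python3 -m creep '[[[0,1.5,0,0,0,0,1],[0,1,0,0,0,0,1],[0,0,0,0,0,0,1]]]'
```

```text
time_s: 9.33
tcp_pos: [655.7, -46.0, 149.9]
eef_rot: [-90.0, 0.0, -0.0]
ft_force: [-0.8, 0.2, -1.3]
finger_gap: 0.244
time_s: 9.58
tcp_pos: [655.9, -45.9, 147.6]
eef_rot: [-90.0, -0.0, 0.0]
ft_force: [0.2, 0.4, -2.6]
finger_gap: 0.246
```

```bash
python3 -m creep '[[[0,1.5,0,0,0,0,1],[0,0,0,0,0,0,1]]]'
```

```text
time_s: 9.75
tcp_pos: [655.9, -45.8, 146.1]
eef_rot: [-90.0, -0.0, 0.0]
ft_force: [1.2, 0.9, -2.7]
finger_gap: 0.246
```

```bash
python3 -m creep '[[[0,1.5,0,0,0,0,1],[0,1.5,0,0,0,0,1],[0,0,0,0,0,0,1]]]'
python3 -m creep '[[[0,2,0,0,0,0,1],[0,2,0,0,0,0,1],[0,0,0,0,0,0,1]]]'
python3 -m creep '[[[0,2,0,0,0,0,1],[0,2,0,0,0,0,1],[0,0,0,0,0,0,1]]]'
```

```text
time_s: 10.0
tcp_pos: [655.9, -45.8, 143.0]
eef_rot: [-90.0, -0.0, 0.0]
ft_force: [1.7, -0.2, -1.5]
finger_gap: 0.244
time_s: 10.25
tcp_pos: [655.9, -45.8, 138.9]
eef_rot: [-90.0, 0.0, 0.0]
ft_force: [2.3, 1.4, -1.8]
finger_gap: 0.243
time_s: 10.5
tcp_pos: [655.8, -45.9, 134.9]
eef_rot: [-90.0, 0.0, 0.0]
ft_force: [1.4, 1.4, -3.0]
finger_gap: 0.245
```

```bash
for i in 1; do :; done; python3 -m creep '[[[0,1,0,0,0,0,1],[0,1,0,0,0,0,1],[0,0,0,0,0,0,1],[0,0,0,0,0,0,1]]]'
python3 -m creep '[[[0,1,0,0,0,0,1],[0,1,0,0,0,0,1],[0,0,0,0,0,0,1]]]'
```

```text
time_s: 10.83
tcp_pos: [655.9, -46.0, 133.2]
eef_rot: [-90.0, -0.0, 0.0]
ft_force: [1.1, 2.8, -2.2]
finger_gap: 0.247
time_s: 11.08
tcp_pos: [655.9, -46.0, 131.4]
eef_rot: [-90.0, -0.0, -0.0]
ft_force: [0.9, 2.5, 0.8]
finger_gap: 0.246
```

```bash
python3 -m creep '[[[0,1,0,0,0,0,1],[0,1,0,0,0,0,1],[0,0,0,0,0,0,1]]]'
```

```text
time_s: 11.33
tcp_pos: [656.0, -46.0, 129.5]
eef_rot: [-90.0, -0.0, 0.0]
ft_force: [-0.2, 2.4, 3.1]
finger_gap: 0.243
```

Contact came at TCP z ≈ 132, a depth of about 36.4 mm, and the force then rises about 1 N/mm as the nose spring should. So B is the shallow bore. I'll ease the side load slightly and hold at about 5 N.

```bash
python3 -m creep '[[[0,0,0.3,0,0,0,1],[0,0,0,0,0,0,1],[0,0,0,0,0,0,1]]]'
python3 -m creep '[[[0,0.2,0.2,0,0,0,1],[0,0,0,0,0,0,1],[0,0,0,0,0,0,1]]]'
```

```text
time_s: 11.58
tcp_pos: [656.0, -45.9, 129.5]
eef_rot: [-90.0, -0.0, -0.0]
ft_force: [0.4, 1.8, 4.6]
finger_gap: 0.245
time_s: 11.83
tcp_pos: [656.0, -45.8, 129.2]
eef_rot: [-90.0, -0.0, -0.0]
ft_force: [1.3, 1.4, 4.9]
finger_gap: 0.246
```

```bash
python3 -m creep '[[[0,0,0,0,0,0,1],[0,0,0,0,0,0,1],[0,0,0,0,0,0,1]]]'
python3 -m creep '[[[0,0,0,0,0,0,1],[0,0,0,0,0,0,1],[0,0,0,0,0,0,1]]]'
python3 -m creep '[[[0,0,0,0,0,0,1],[0,0,0,0,0,0,1],[0,0,0,0,0,0,1]]]'
```

```text
time_s: 12.08
tcp_pos: [655.9, -45.7, 129.1]
eef_rot: [-90.0, -0.0, -0.0]
ft_force: [2.1, 1.9, 3.7]
finger_gap: 0.241
time_s: 12.33
tcp_pos: [655.9, -45.7, 129.1]
eef_rot: [-90.0, -0.0, -0.0]
ft_force: [1.3, 0.1, 4.4]
finger_gap: 0.248
time_s: 12.58
tcp_pos: [655.9, -45.6, 129.1]
eef_rot: [-90.0, -0.0, -0.0]
ft_force: [1.5, 1.0, 4.4]
finger_gap: 0.241
```

```bash
python3 -m creep '[[[0,-0.5,0,0,0,0,1],[0,0,0,0,0,0,1],[0,0,0,0,0,0,1],[0,0,0,0,0,0,1],[0,0,0,0,0,0,1]]]'
python3 -m creep '[[[0,0,0,0,0,0,1],[0,0,0,0,0,0,1],[0,0,0,0,0,0,1],[0,0,0,0,0,0,1],[0,0,0,0,0,0,1]]]'
python3 -m creep '[[[0,0,0,0,0,0,1],[0,0,0,0,0,0,1],[0,0,0,0,0,0,1],[0,0,0,0,0,0,1],[0,0,0,0,0,0,1]]]'
```

```text
time_s: 13.0
tcp_pos: [655.9, -45.6, 129.6]
eef_rot: [-90.0, -0.0, -0.0]
ft_force: [2.4, 0.4, 3.1]
finger_gap: 0.242
time_s: 13.42
tcp_pos: [655.9, -45.6, 129.6]
eef_rot: [-90.0, -0.0, -0.0]
ft_force: [2.2, 0.6, 3.9]
finger_gap: 0.25
time_s: 13.83
tcp_pos: [655.9, -45.6, 129.6]
eef_rot: [-90.0, -0.0, -0.0]
ft_force: [1.4, 0.0, 2.7]
finger_gap: 0.248
```

Held for over 1 s at roughly 5 N (net of the weight). I'll relieve the spring before letting go so that the rod doesn't hop.

```bash
python3 -m creep '[[[0,-0.7,0,0,0,0,1],[0,-0.7,0,0,0,0,1],[0,-0.6,0,0,0,0,1],[0,0,0,0,0,0,1],[0,0,0,0,0,0,1]]]'
python3 -m creep '[[[0,0,0,0,0,0,1],[0,0,0,0,0,0,1],[0,0,0,0,0,0,1]]]'
```

```text
time_s: 14.25
tcp_pos: [655.8, -45.5, 131.5]
eef_rot: [-90.0, 0.0, 0.0]
ft_force: [1.1, 0.9, 2.3]
finger_gap: 0.246
time_s: 14.5
tcp_pos: [655.8, -45.5, 131.5]
eef_rot: [-90.0, 0.0, -0.0]
ft_force: [1.9, 0.6, 1.9]
finger_gap: 0.248
```

```bash
python3 -m creep '[[[0,-0.5,0,0,0,0,1],[0,0,0,0,0,0,1],[0,0,0,0,0,0,1]]]'
python3 -m creep '[[[0,-0.5,0,0,0,0,1],[0,0,0,0,0,0,1],[0,0,0,0,0,0,1]]]'
```

```text
time_s: 14.75
tcp_pos: [655.8, -45.5, 132.0]
eef_rot: [-90.0, 0.0, -0.0]
ft_force: [2.5, 0.8, 1.8]
finger_gap: 0.247
time_s: 15.0
tcp_pos: [655.7, -45.5, 132.3]
eef_rot: [-90.0, 0.0, 0.0]
ft_force: [1.9, 0.1, -2.0]
finger_gap: 0.243
```

```bash
python3 -m creep '[[[0.3,0.3,0,0,0,0,1],[0,0,0,0,0,0,1],[0,0,0,0,0,0,0.7],[0,0,0,0,0,0,0.6],[0,0,0,0,0,0,0.4],[0,0,0,0,0,0,0.2],[0,0,0,0,0,0,0],[0,0,0,0,0,0,0],[0,0,0,0,0,0,0],[0,0,0,0,0,0,0]]]' 20
python3 -m creep '[[[0,0,0,0,0,0,0],[0,0,0,0,0,0,0],[0,0,0,0,0,0,0]]]'
python3 - <<'E'
from station import env
import cv2,numpy as np
from h import *
S=env.snapshot("scene");s=env.state();print(s["tcp_pos"],s["ft_force"])
z=lambda i,x,y,w,h,f: cv2.resize(i[y:y+h,x:x+w,::-1],None,fx=f,fy=f,interpolation=cv2.INTER_CUBIC)
cv2.imwrite("pics/e.png",z(S["img"],240,150,80,100,5))
E
```

```text
time_s: 15.83
tcp_pos: [656.1, -45.6, 132.3]
eef_rot: [-90.0, 0.0, -0.0]
ft_force: [0.7, -0.5, -0.9]
finger_gap: 1.0
time_s: 16.08
tcp_pos: [656.2, -45.6, 132.3]
eef_rot: [-90.0, -0.0, -0.0]
ft_force: [0.2, -0.7, -0.2]
finger_gap: 0.999
[656.12707484 -45.57691114 132.28182322] [-1.33328544  0.2339707  -0.64311845]
```

View pics/e.png

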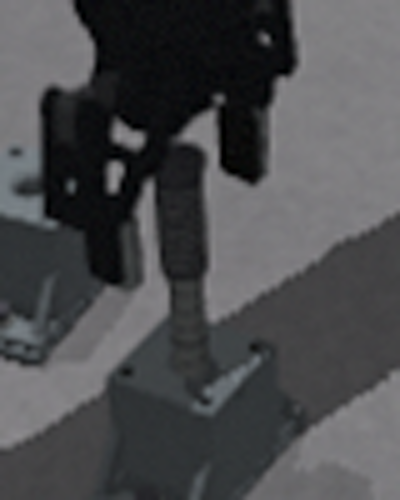

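The rod stands upright in B, from zoom (185,155) down to (192,365), with the open fingers clear on both sides. Retracting straight up.

```bash
python3 -m creep '[[[0,-5,0,0,0,0,0],[0,-15,0,0,0,0,0],[0,-20,0,0,0,0,0],[0,-20,0,0,0,0,0],[0,-20,0,0,0,0,0],[0,-20,0,0,0,0,0],[0,-20,0,0,0,0,0],[0,0,0,0,0,0,0],[0,0,0,0,0,0,0]]]'
python3 -m creep '[[[-15,0,0,0,0,0,0],[-30,0,0,0,0,0,0],[-30,0,0,0,0,0,0],[-30,0,0,0,0,0,0],[-30,0,0,0,0,0,0],[-30,0,0,0,0,0,0],[-15,0,0,0,0,0,0],[0,0,0,0,0,0,0],[0,0,0,0,0,0,0]]]'
python3 - <<'E'
from station import env
import cv2,numpy as np
from h import *
S=env.snapshot("scene");T=env.snapshot("top");s=env.state();print(s["tcp_pos"],s["ft_force"])
z=lambda i,x,y,w,h,f: cv2.resize(i[y:y+h,x:x+w,::-1],None,fx=f,fy=f,interpolation=cv2.INTER_CUBIC)
cv2.imwrite("pics/f.png",np.hstack([z(S["img"],240,150,80,100,5),z(T["img"],300,140,80,100,5)]))
cv2.imwrite("pics/g.png",S["img"][:,:,::-1])
print(proj(S,[655.8,-45.7,70-36.3+150]),proj(S,[655.8,-45.7,70-50+150]))
E
```

```text
time_s: 16.88
tcp_pos: [656.7, -45.8, 253.7]
eef_rot: [-90.0, -0.1, -0.0]
ft_force: [-0.4, 0.6, -0.2]
finger_gap: 0.996
time_s: 17.63
tcp_pos: [475.6, -45.2, 252.0]
eef_rot: [-89.9, -0.0, 0.0]
ft_force: [1.0, -0.2, 0.1]
finger_gap: 1.0
[476.48359412 -45.35192129 252.01762037] [-0.18036081 -0.39044664 -0.03429897]
[[274.77081644 180.6720874 ]] [[275.16931476 185.87201683]]
```

View pics/f.png

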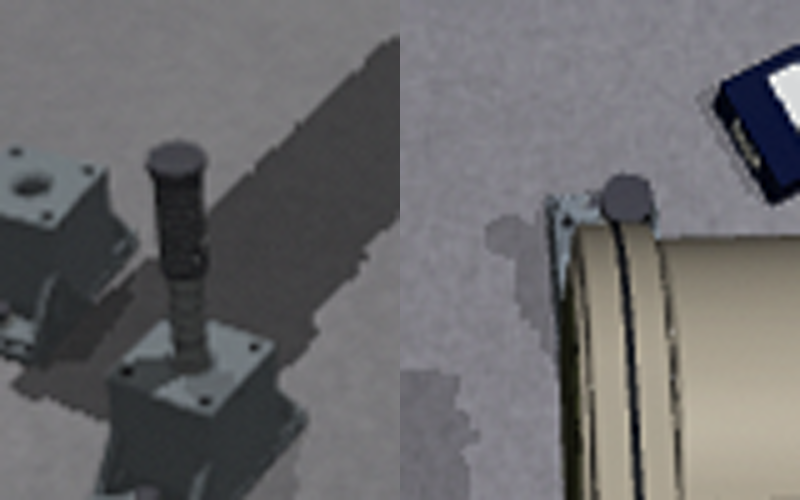

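View pics/g.png

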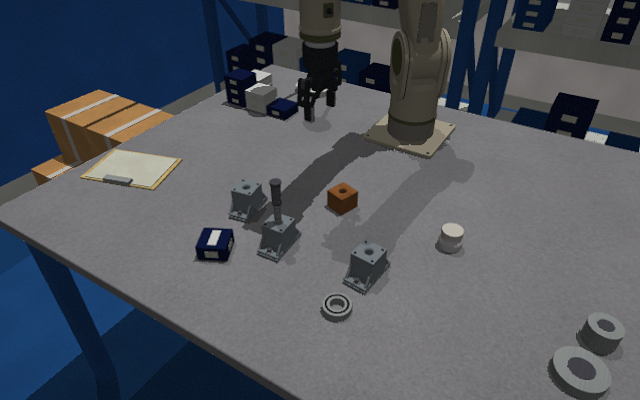

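The rod stands in B with its cap centre near (275,181.5). I predict row 180.7 for a 36 mm depth and 185.9 for 50 mm, so the camera agrees that this bore is shallow. The box, bearing, tin and stand have not moved.

```bash
python3 -c "
from station import env
print(env.sign_off())"
```

```text
the job is handed in; nothing more can be done
None
```

The shallow bore is in housing B, the middle one. The depth rod is standing in it as the mark, and the job was handed in at about 18 s.

- **Depth:** the rod bottomed about 36.3 mm down. Contact showed on the way in and broke again at TCP z ≈ 132.1 on the way out. With the rod released, its cap was at image row 181.5. That fits 36 mm (predicted row 180.7) and not 50 mm (185.9).
- **Other bores:** I did not probe A or C. B came first and its reading settled it, since only one bore is shallow.
- **Press:** I held the rod on the bottom for over 1 s at about 5 N, and every reading was well under 15 N. I then eased the spring and released the rod within about 0.3 mm of the bottom.
- **Force disagreement:** force readings and spring travel differed by about 1 N. On the way out, just before contact broke, I read about 3.5 N where the spring should give about 2 N. The press may therefore have been anywhere from 4.5 to 6 N.
- **Last look:** the rod stood upright and the gripper was clear. The stock box, bearing, tin and stand looked unmoved.

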